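# Lift a pin gauge into the optical micrometer with the cam lever and hold it

## Task

Take the red-headed pin gauge out of the wooden stand, put it point down through the guide hole of the measuring fixture so that it stands on the small plunger beneath, and let go of it, with the red lever still down at rest. Then swing the sprung cam lever up to the highest point of its lift (lever straight up, not past it), so that the cam raises the pin, and finish while still holding the lever there by its black bar. Leave the blue and yellow pins in the stand.

Things in the scene. Friction and masses are not known exactly. Their poses are not given: they have to be found in the camera images.
- pin_red: Pin gauge to use: steel shaft 12 mm in diameter with a red round head (22 mm in diameter, 20 mm tall) on top; 100 mm overall, head 80 to 100 mm above the foot; about 0.12 kg. Origin: centre of its foot, z along the pin to the head. The foot narrows to 8 mm over the last 8 mm. Starts upright in one of the stand's three holes, foot 15 mm above the table.
- pin_blue: Same pin with a blue head, to be left in the stand. Origin at its foot.
- pin_yellow: Same pin with a yellow head, to be left in the stand. Origin at its foot.
- pin_stand: Fixed dark wooden block, 60 (x) by 150 (y) by 60 mm tall, origin at the centre of its underside. Three square holes 13.5 mm wide, 45 mm deep, in a row along its y axis at -48, 0 and 48 mm, one pin in each (which pin is where varies).
- fixture: Fixed fixture, origin on the table under its guide hole, z up. Base plate 12 mm thick, x -80 to 45, y -60 to 85 mm. A column at y = 65 mm (20 mm thick) carries an aluminium arm, x -25 to 25, y -25 to 75, 105 to 135 mm above the table, with the vertical guide hole at x = y = 0. Under it: plunger on a brass cam. The red lever is at x = -55 mm (robot's side) and rests on the -y side.
- axle (a point): On the cam axle, where the red lever sits: fixture x = -55, y = 0 mm, 48 mm above the table. The axle is level, along the fixture's x axis; it is the lever's hinge axis. A bearing block (66 mm high) stands at fixture x = -28 mm, and a rubber rest stop (48 mm high) under the lever.
- bush (a point): Centre of the guide hole at the upper face of the arm, 135 mm above the table. The hole is 14 mm in diameter, 30 mm deep, open below, axis vertical. A brass lead-in funnel stands on the arm around it, opening from 14 mm to 23 mm in diameter at its rim, 142 mm above the table (27 mm wide outside).
- plunger: Steel disc 28 mm in diameter, 4 mm thick, on a small roller under the guide hole, lifted by the cam. Origin: centre of the roller, 71.6 mm above the table at rest, 8 mm below the disc's upper face (79.6 mm above the table at rest), on which the pin stands, its head then about 25 mm above the arm. Rises 10.4 mm at the top of the lift and sinks again if the lever goes past.
- cam_lever (a joint): Lever angle (rad): 0 at rest, lever 10 degrees above horizontal pointing to the fixture's -y; grows as it swings up and over towards +y. Straight up = highest lift = 1.396. It can go on to 2.44, the lift falling again. A return spring (about 0.15 N m at rest, 0.3 N m straight up, so about 3 N at the bar) swings it back to 0 when let go.
- lever_bar: Black round bar at the lever's end, 14 mm in diameter, free to spin on its axis, parallel to the fixture's x axis. Origin at fixture x = -90 mm, 100 mm from the axle; the bar reaches 27 mm further to -x and 30 mm to +x, to the lever arm. 65 mm above the table at rest, 148 mm with the lever straight up. Pinch it from above, fingers closing along the fixture's y.
Things that resemble listed ones, but are neither listed nor needed, are in the scene too. Leave any purple look-alike of the pin_red alone.

How it is judged:
By the outcome, as a careful person would: the job done as asked, in the order asked, and still so for the second after the job is handed in, while the arm keeps its last pose, push and grip.
It also fails if it takes over 61 s, if anything falls off the work surface, if the arm or the gripper's body presses on something with over 40 N, if the wrist force passes 120 N, or if a joint passes its speed limit or range.

## Robot

A 7-joint arm with a two-finger parallel gripper is mounted at the origin on the work surface. World frame = base frame: x ahead of the robot, y to its left, z up, the work surface at z = 0. Lengths are in m, angles in rad, forces in N, time in s.
With the tool pointing down it reaches from about 0.4 to 0.875 m from the base axis. Payload 6.5 kg.
Tool frame: the origin (TCP) lies at the very end of the fingers, on their centre line; the grasp point (between the pads) lies 19 mm behind it; z points along the fingers, y is the line along which they close (so a half turn about z gives the same grasp; the last joint's range is limited). The gripper opens to 85 mm and grips with 20 to 120 N. Pads are 22 mm wide; open, the fingers measure 114 mm over their backs; the gripper's body (76 mm by 85 mm) begins 54 mm behind the grasp point. The pads swing forward as they close: fully open they stand 13 mm farther back than shut.
Start: joints at [1.112, 0.536, -0.004, 1.538, 0.003, 1.067, -0.071], TCP at [0.249, -0.6, 0.231] pointing down, gripper open.
Joint ranges: [-2.7, 2.7], [-0.37, 2.16], [-1.27, 1.26], [0.24, 2.4], [-1.31, 4.45], [0.19, 1.91], [-2.76, 2.76]. Speed limits (rad/s): [2.39, 2.39, 3.14, 3.14, 3.14, 3.14, 3.14].

## Interface

Orientations are given as [roll, pitch, yaw] about the fixed x, y, z axes, in that order (R = Rz(yaw) Ry(pitch) Rx(roll)).
In Python, from cell import * gives the robot as it stands.
- The arm moves only by the tool send_rows, never from a script. Its argument "rows" is a list of rows, each an object with "linear": the shift along the tool's x, y, z in cm, a list of three; "dr": the turn, a rotation vector about the tool's x, y, z in rad, a list of three; "grip": the closure, from 0 (fully open) to 1 (shut). In form: [{"linear": [tx, ty, tz], "dr": [ax, ay, az], "grip": grip}, ...]. A call has 1 to 5 rows; each row is the pose to reach, as a shift and turn from the pose commanded when the call began, along the tool's axes at that moment; what a row does not reach only later rows make up. A row lasts 1/8 s, in which the tool goes at most 62.5 mm and 10.7 degrees, less where a joint would pass 70% of its speed; a pose out of reach is approached as far as the arm can. A call with a gripper value outside its range is refused whole. The fingers move at their own pace and stop on an object; the grip force is fixed at half the most. Time passes only in rows, so rows that repeat a pose let the fingers close. It gives the time, the measured TCP pose, the force, the opening and the grip force at its end, in the units of the state.
- state(): the state, without advancing time (a new reading comes with each control period).
- grab_frame(name): name is "scene" or "top" or "wrist"; returns a dict with "pixels" (400x640x3 uint8, blue, green, red), "camera_matrix" (3x3 intrinsics, pixels), "k1" (the pictures are not rectified: a ray, as slopes to the right and down, at radius r is drawn at 1 + k1 r^2 times it, then the intrinsics apply), "R" (3x3) and "t" (3): a world point X has camera coordinates R X + t; the wrist camera has in their place "mount" (4x4, takes a point from camera to tool coordinates, whose origin is the TCP and whose axes are the flange's). Camera axes: x right, y down, z forward; pixel columns grow to the right and rows downward; lengths in m; the calibration is good to about 2 mm. A picture is of the moment at which its call begins: read the wrist's pose just before it. There is no depth.
- close_job(): hands the job in; it is judged then, once.
The state is a dict: "time_s": time; "q": joint angles; "joint_velocities": joint speeds; "joint_torque": joint torques, N m; "position": TCP position; "ee_rot": TCP orientation; "contact_force": force on the tool from outside, world axes, zero at the start; "torque": the same for the moment, N m; "opening": finger opening in m; "gripper_force": force on a finger pad.
Only numpy, scipy, OpenCV 4.12 (cv2) and the standard library are available. Lean on these libraries where they do the work, as an engineer would, in place of code of your own. Each camera call takes 0.05 s, during which the arm holds its last target. There are 200 camera calls.

## Working session

There is one attempt and no reset: what is moved stays moved. The work goes in short steps, Python scripts to look and compute and a tool call to move; the robot and the scene stay as the last step left them, time stands still between calls to the robot, and variables do not carry over. Pictures are saved under pics/ and viewed, at most 10 in all, crops included, and the job is handed in when it is done.

Besides the shell and the picture viewer there is one more tool, called after "Emit:" as name(argument=value, ...) on one line, values as JSON. send_rows: Moves the arm, as the interface text tells. Its arguments: {"type":"object","properties":{"rows":{"type":"array"}},"required":["rows"]}

```bash
ls; mkdir -p pics; cat > h.py <<'E'
from cell import *
import numpy as np, cv2, json
from scipy.spatial.transform import Rotation as Rot
from scipy.optimize import least_squares
def T_tool(s):
    T=np.eye(4); T[:3,:3]=Rot.from_euler('xyz',s["ee_rot"]).as_matrix(); T[:3,3]=s["position"]; return T
def shot(name):
    s=state(); f=grab_frame(name)
    if "mount" in f:
        W=np.linalg.inv(T_tool(s)@np.array(f["mount"])); f["R"],f["t"]=W[:3,:3],W[:3,3]
    f["R"]=np.array(f["R"]); f["t"]=np.array(f["t"]).ravel()
    return f
def save(f,n):
    cv2.imwrite(f"pics/{n}.png",f["pixels"])
    np.savez(f"pics/{n}.npz",K=f["camera_matrix"],k1=f["k1"],R=f["R"],t=f["t"])
def load(n):
    z=np.load(f"pics/{n}.npz"); return dict(camera_matrix=z["K"],k1=float(z["k1"]),R=z["R"],t=z["t"])
def proj(f,X):
    rv,_=cv2.Rodrigues(f["R"]); d=np.array([f["k1"],0,0,0,0.])
    return cv2.projectPoints(np.atleast_2d(np.float64(X)),rv,f["t"],np.array(f["camera_matrix"],float),d)[0].reshape(-1,2)
def ray(f,uv):
    p=cv2.undistortPoints(np.float64([[uv]]),np.array(f["camera_matrix"],float),np.array([f["k1"],0,0,0,0.]))[0,0]
    R=f["R"]; d=R.T@np.array([p[0],p[1],1]); return -R.T@f["t"], d/np.linalg.norm(d)
def tri(obs):
    A=np.zeros((3,3));b=np.zeros(3);L=[ray(f,u) for f,u in obs]
    for o,d in L: P=np.eye(3)-np.outer(d,d);A+=P;b+=P@o
    X=np.linalg.solve(A,b); return X,[float(np.linalg.norm((np.eye(3)-np.outer(d,d))@(X-o))) for o,d in L]
def atz(f,uv,z):
    o,d=ray(f,uv); return o+d*(z-o[2])/d[2]
E
python3 - <<'E'
from h import *
print(state())
for n in("scene","top","wrist"):
    f=shot(n);save(f,n+"0");print(n,-f["R"].T@f["t"],f["R"][2],f["k1"],np.array(f["camera_matrix"])[0])
E
```

```text
pics
{'time_s': 0.0, 'q': array([ 1.11176629,  0.53715231, -0.0044375 ,  1.53888164,  0.0026003 ,
        1.06729983, -0.07120048]), 'joint_velocities': array([-0.0008314 ,  0.00070972,  0.00090213, -0.00179688, -0.00152155,
       -0.00073415, -0.0008201 ]), 'joint_torque': array([-4.65042558e-04, -5.83410144e+01,  1.04832955e+00, -2.59104216e+01,
        1.22541285e-02,  9.49852722e-03,  2.13947123e-05]), 'position': array([ 0.24856119, -0.59990864,  0.23041877]), 'ee_rot': array([-3.13986202e+00,  1.28244531e-04,  3.92900815e-01]), 'contact_force': array([-0.05133493,  0.15207952,  0.66222643]), 'torque': array([-0.00460043, -0.05376448,  0.06630559]), 'gripper_force': 0.0, 'opening': 0.08557046389832688}
scene [0.93989352 0.13548322 0.75921912] [-0.5268224  -0.11431354 -0.84225327] 0.010666045017707992 [404.11644525   0.         317.68814957]
top [0.45075604 0.04394803 1.22394448] [ 0.07957901  0.02233061 -0.99657841] -0.010693743362109006 [467.27084643   0.         327.96359844]
wrist [ 0.31484516 -0.57204476  0.3724531 ] [-0.26206468 -0.10603866 -0.95920692] -0.04969463261522863 [277.49680976   0.         316.21481769]
```

View pics/scene0.png

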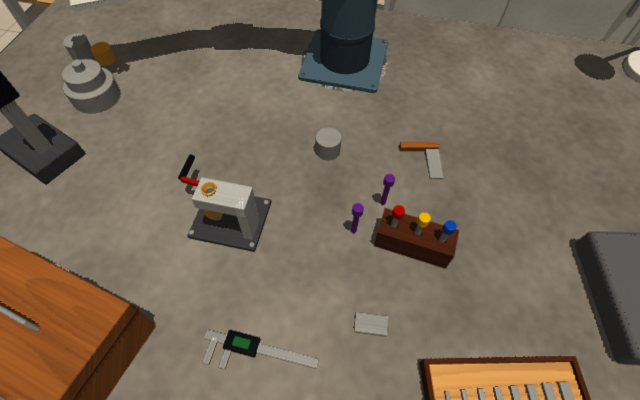

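View pics/top0.png

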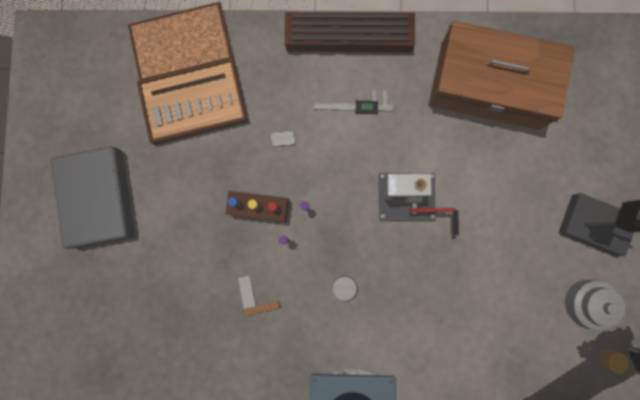

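Scene view: red head (399,211), yellow (424,218) and blue (450,227) in the stand. Purple look-alikes are at (357,209) and (389,181). In the top view red is (273,207), yellow (252,205), blue (233,202) and purple (305,206) and (284,240); the fixture funnel is (420,185) and the bar (455,222). The things that could be taken for pin_red are the two purple pins and the red lever at scene (188,180). I choose the red head at the end of the stand.

```bash
python3 - <<'E'
from h import *
C={}
for n in("scene0","top0"):
    im=cv2.imread(f"pics/{n}.png");hsv=cv2.cvtColor(im,cv2.COLOR_BGR2HSV)
    m={'red':((hsv[...,0]<6)|(hsv[...,0]>174))&(hsv[...,1]>170),'yel':(abs(hsv[...,0].astype(int)-25)<6)&(hsv[...,1]>190),'blu':(abs(hsv[...,0].astype(int)-110)<10)&(hsv[...,1]>150),'pur':(abs(hsv[...,0].astype(int)-140)<12)&(hsv[...,1]>100)}
    for k,v in m.items():
        c=cv2.connectedComponentsWithStats(v.astype(np.uint8))
        for i in range(1,c[0]):
            if 25<c[2][i,4]<900: print(n,k,c[3][i].round(1),c[2][i])
s=cv2.imread("pics/scene0.png");t=cv2.imread("pics/top0.png")
def z(im,x,y,w,h): return cv2.resize(im[y:y+h,x:x+w],(400,300),interpolation=cv2.INTER_CUBIC)
cv2.imwrite("pics/m1.png",np.vstack([np.hstack([z(s,170,145,120,90),z(t,370,160,100,75)]),np.hstack([z(s,340,160,128,96),z(t,220,180,100,75)])]))
E
```

```text
scene0 red [188.9 180.5] [180 176  19  10 105]
scene0 red [398.1 211.9] [392 205  13  15 146]
scene0 yel [423.3 219.4] [417 213  14  14 146]
scene0 blu [449.2 227.1] [443 220  14  15 143]
scene0 pur [387.  186.4] [381 174  14  31 195]
scene0 pur [356.2 215.3] [351 203  12  30 198]
top0 pur [304.3 205.7] [302 203   6   6  29]
top0 pur [283.1 239.5] [280 237   7   6  31]
```

View pics/m1.png

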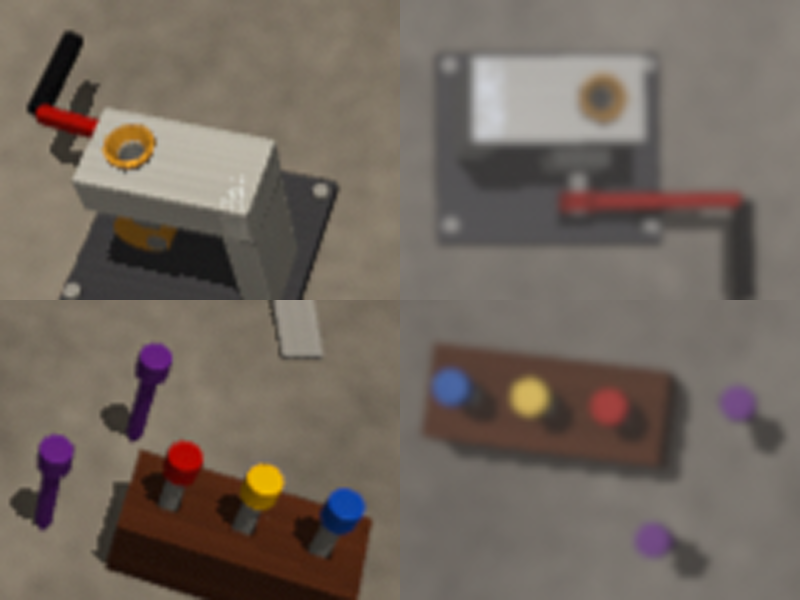

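The crop confirms it: red is the stand's end pin next to the purple ones, with its head's top face at scene (399.2,208.6) and top (272,206.7). The funnel rim centre is at scene (209,188.5) and top (420.7,184.5). The lever is at rest, pointing right (-y) in the top view.

```bash
python3 - <<'E'
from h import *
S=load("scene0");T=load("top0")
s=lambda x,y:(170+x/3.333,145+y/3.333); t=lambda x,y:(370+(x-400)/4,160+y/4)
s2=lambda x,y:(340+x/3.125,160+(y-300)/3.125); t2=lambda x,y:(220+(x-400)/4,180+(y-300)/4)
for k,a,b in[("funnel",s(130,146),t(603,98)),("redtop",s2(185,455),t2(608,407)),("yeltop",s2(264,480),t2(529,398)),("blutop",s2(345,504),t2(450,387)),("barend",s(73,40),t(738,300)),("barjoint",s(38,107),t(741,205)),
 ("pur1",s2(57,447),t2(738,404)),("pur2",s2(155,356),t2(653,540))]:
    X,r=tri([(S,a),(T,b)]); print(k,X.round(4),np.round(r,4))
obs=[(S,(25,-25),.135,s(78,182)),(S,(25,75),.135,s(248,213)),(S,(-25,75),.135,s(275,142)),(S,(-25,-25),.135,s(110,108)),
(T,(25,-25),.135,t(646,56)),(T,(25,75),.135,t(471,56)),(T,(-25,75),.135,t(471,142)),(T,(-25,-25),.135,t(646,142)),(T,(-80,85),.012,t(437,243)),(T,(45,85),.012,t(436,53)),(T,(45,-60),.012,t(658,53)),(T,(-80,-60),.012,t(660,243)),(S,(0,0),.142,s(130,146)),(T,(0,0),.142,t(603,98))]
def W(p,xy,z):
    c,sn=np.cos(p[2]),np.sin(p[2]);x,y=np.array(xy)/1000;return [p[0]+c*x-sn*y,p[1]+sn*x+c*y,z]
res=lambda p:np.concatenate([proj(f,W(p,xy,z))[0]-u for f,xy,z,u in obs])
r=least_squares(res,[.55,-.15,0],loss='soft_l1');print("fix",r.x,res(r.x).reshape(-1,2).round(1).tolist())
E
```

```text
funnel [ 0.5818 -0.1472  0.138 ] [0.0001 0.0001]
redtop [0.5267 0.2024 0.1119] [0.0002 0.0002]
yeltop [0.5315 0.2503 0.1099] [0.0003 0.0003]
blutop [0.5373 0.2978 0.1112] [0.0004 0.0004]
barend [ 0.4676 -0.2463  0.0612] [0.0024 0.0024]
barjoint [ 0.5256 -0.246   0.0652] [0.0009 0.0009]
pur1 [0.5305 0.1262 0.0977] [0.0004 0.0004]
pur2 [0.4478 0.1756 0.097 ] [0.0001 0.0001]
fix [ 0.58223418 -0.14591859  0.01267117] [[-1.5, -1.0], [0.1, 0.3], [0.5, -0.9], [-0.9, -0.6], [-1.0, -0.1], [-0.1, -0.2], [0.1, -0.4], [-0.7, -0.4], [-0.2, -0.0], [-0.2, -0.4], [0.1, -0.4], [0.3, 0.1], [0.1, -0.9], [-0.3, -0.4]]
```

```bash
cat >> h.py <<'E'
def rel(p,yaw=None):
    s=state(); T=T_tool(s); R2=T[:3,:3] if yaw is None else Rot.from_euler('xyz',[np.pi,0,yaw]).as_matrix()
    print("linear cm",(100*T[:3,:3].T@(np.array(p)-T[:3,3])).round(2),"dr",Rot.from_matrix(T[:3,:3].T@R2).as_rotvec().round(3))
E
python3 -c "
from h import *
rel([.527,.202,.235],1.46)"
```

```text
linear cm [ 56.42 -63.44  -0.36] dr [-1.000e-03 -1.000e-03 -1.067e+00]
```

Emit:
send_rows(rows=[{"linear": [56.4, -63.4, -1.0], "dr": [0, 0, -1.067], "grip": 0.3}, {"linear": [56.4, -63.4, -1.0], "dr": [0, 0, -1.067], "grip": 0.3}, {"linear": [56.4, -63.4, -1.0], "dr": [0, 0, -1.067], "grip": 0.3}, {"linear": [56.4, -63.4, -1.0], "dr": [0, 0, -1.067], "grip": 0.3}, {"linear": [56.4, -63.4, -1.0], "dr": [0, 0, -1.067], "grip": 0.3}])

```text
time_s: 0.78
position: [0.3517, -0.3033, 0.235]
ee_rot: [3.141, 0.0, 1.337]
contact_force: [1.2, -0.3, 0.5]
opening: 0.0597
gripper_force: 0.0
```

```bash
python3 -c "
from h import *
s=state();print(s['position'],s['ee_rot'],s['opening'],s['time_s'])
rel([.527,.202,.235],1.46)"
```

```text
[ 0.35166202 -0.30332733  0.23503771] [3.14132626e+00 3.11062158e-04 1.33650071e+00] 0.059698857524037675 0.775
linear cm [ 5.322e+01  5.320e+00 -1.000e-02] dr [ 0.     0.    -0.123]
```

Emit:
send_rows(rows=[{"linear": [53.2, 5.3, 0], "dr": [0, 0, -0.123], "grip": 0.4}, {"linear": [53.2, 5.3, 0], "dr": [0, 0, -0.123], "grip": 0.4}, {"linear": [53.2, 5.3, 0], "dr": [0, 0, -0.123], "grip": 0.4}, {"linear": [53.2, 5.3, 0], "dr": [0, 0, -0.123], "grip": 0.4}, {"linear": [53.2, 5.3, 0], "dr": [0, 0, -0.123], "grip": 0.4}])

```text
time_s: 1.4
position: [0.4558, -0.009, 0.2351]
ee_rot: [3.141, 0.0, 1.453]
contact_force: [1.5, -1.0, 0.0]
opening: 0.0512
gripper_force: 0.0
```

```bash
python3 -c "
from h import *
save(shot('wrist'),'w1')
rel([.527,.202,.235],1.46)"
```

```text
linear cm [20.76  4.67  0.23] dr [ 0.004 -0.006  0.003]
```

Emit:
send_rows(rows=[{"linear": [20.8, 4.7, 0], "dr": [0, 0, 0], "grip": 0.4}, {"linear": [20.8, 4.7, 0], "dr": [0, 0, 0], "grip": 0.4}, {"linear": [20.8, 4.7, 0], "dr": [0, 0, 0], "grip": 0.4}, {"linear": [20.8, 4.7, 0], "dr": [0, 0, 0], "grip": 0.4}, {"linear": [20.8, 4.7, 0], "dr": [0, 0, 0], "grip": 0.4}])

```text
time_s: 2.08
position: [0.5262, 0.1925, 0.2346]
ee_rot: [-3.141, -0.001, 1.457]
contact_force: [-1.0, 0.1, 0.1]
opening: 0.0514
gripper_force: 0.0
```

```bash
python3 - <<'E'
from h import *
s=state();print(s['position'],s['ee_rot'],s['time_s'],abs(s['joint_velocities']).max())
f=shot('wrist');save(f,'w2')
for k,p in [("redtop",[.527,.202,.115]),("yel",[.5315,.25,.115]),("pur1",[.5305,.126,.1])]: print(k,proj(f,p))
E
```

```text
[0.52624107 0.19252464 0.23464689] [-3.14077710e+00 -1.14117945e-03  1.45690234e+00] 2.075 0.04733042617822424
redtop [[316.35276847 184.16388664]]
yel [[315.33939001 133.33569369]]
pur1 [[327.30068024 247.53638435]]
```

View pics/w2.png

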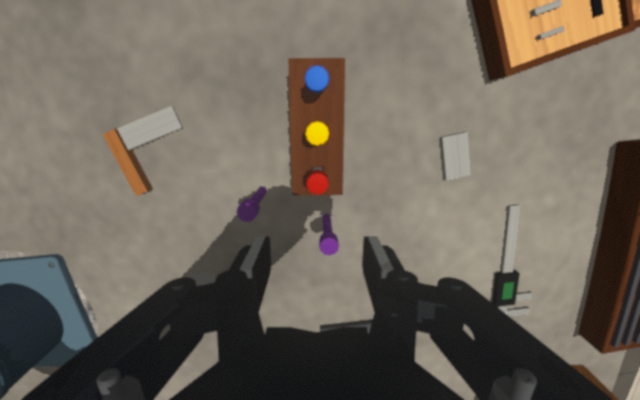

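Wrist view: red head at (317,182), yellow (317,133), blue (317,78), purple (329,244) and (248,208). My estimate predicted red at (316,184), so it agrees to about 1 mm.

```bash
python3 - <<'E'
from h import *
im=cv2.imread("pics/w2.png");hsv=cv2.cvtColor(im,cv2.COLOR_BGR2HSV)
m=((hsv[...,0]<6)|(hsv[...,0]>174))&(hsv[...,1]>170)
c=cv2.connectedComponentsWithStats(m.astype(np.uint8));i=1+c[2][1:,4].argmax();print(c[3][i],c[2][i])
f=load("w2");S=load("scene0");T=load("top0")
# fit head centre (z from 3 views)
print(atz(f,c[3][i],.110),atz(f,c[3][i],.105))
print(tri([(f,c[3][i]),(S,(398.6,210.3)),(T,(272,206.7))]))
s=state();print(s['position'],s['time_s'])
f2=shot('wrist');s=state();print(s['position'],abs(s['joint_velocities']).max())
rel([.527,.202,.088],1.46)
E
```

```text
[316.96590909 182.41136364] [306 171  23  24 440]
[0.52766755 0.20249896 0.11      ] [0.52754969 0.20133403 0.105     ]
(array([0.52723473, 0.20226089, 0.10981131]), [0.00046720847049355144, 0.0008256861934565419, 0.0007170608806017377])
[0.52616296 0.19037656 0.23448786] 2.125
[0.52622657 0.18913532 0.23451247] 0.01925131745560123
linear cm [ 1.31 -0.06 14.65] dr [-0.001  0.001 -0.007]
```

Emit:
send_rows(rows=[{"linear": [1.3, -0.1, 4], "dr": [0, 0, 0], "grip": 0.4}, {"linear": [1.3, -0.1, 8], "dr": [0, 0, 0], "grip": 0.4}, {"linear": [1.3, -0.1, 9], "dr": [0, 0, 0], "grip": 0.4}, {"linear": [1.3, -0.1, 9], "dr": [0, 0, 0], "grip": 0.4}, {"linear": [1.3, -0.1, 9], "dr": [0, 0, 0], "grip": 0.4}])

```text
time_s: 2.8
position: [0.5282, 0.2033, 0.1466]
ee_rot: [3.139, -0.001, 1.452]
contact_force: [-0.0, -0.2, -0.1]
opening: 0.0515
gripper_force: 0.0
```

```bash
python3 - <<'E'
from h import *
f=shot('wrist');save(f,'w3');im=f["pixels"];hsv=cv2.cvtColor(im,cv2.COLOR_BGR2HSV)
m=((hsv[...,0]<6)|(hsv[...,0]>174))&(hsv[...,1]>170)
c=cv2.connectedComponentsWithStats(m.astype(np.uint8));i=1+c[2][1:,4].argmax();print(c[3][i],c[2][i])
print(tri([(f,c[3][i]),(load("w2"),(317,182.4))]),atz(f,c[3][i],.110))
s=state();print(s['position'],s['ee_rot'],abs(s['joint_velocities']).max());rel([.527,.202,.088],1.46)
E
```

```text
[316.03218391 224.58965517] [301 207  32  36 870]
(array([0.52739909, 0.20016405, 0.09990763]), [6.708621969737383e-05, 6.708621969752688e-05]) [0.52778213 0.20420031 0.11      ]
[0.52810409 0.20348699 0.14657023] [ 3.13913199e+00 -1.03283286e-03  1.45275216e+00] 0.0052041478214976
linear cm [-0.17 -0.11  5.86] dr [ 0.002 -0.001 -0.007]
```

Emit:
send_rows(rows=[{"linear": [-0.1, -0.1, 3.5], "dr": [0, 0, 0], "grip": 0.4}, {"linear": [-0.1, -0.1, 6.2], "dr": [0, 0, 0], "grip": 0.4}, {"linear": [-0.1, -0.1, 6.2], "dr": [0, 0, 0], "grip": 0.4}, {"linear": [-0.1, -0.1, 6.2], "dr": [0, 0, 0], "grip": 0.4}])

```text
time_s: 3.35
position: [0.5269, 0.2031, 0.0845]
ee_rot: [3.14, -0.001, 1.453]
contact_force: [1.3, 0.7, 0.9]
opening: 0.0512
gripper_force: 0.0
```

Emit:
send_rows(rows=[{"linear": [0, 0, 0], "dr": [0, 0, 0], "grip": 0.7}, {"linear": [0, 0, 0], "dr": [0, 0, 0], "grip": 1}, {"linear": [0, 0, 0], "dr": [0, 0, 0], "grip": 1}, {"linear": [0, 0, 0], "dr": [0, 0, 0], "grip": 1}, {"linear": [0, 0, 0], "dr": [0, 0, 0], "grip": 1}])

```text
time_s: 3.98
position: [0.5269, 0.2031, 0.0842]
ee_rot: [3.139, -0.001, 1.453]
contact_force: [-0.4, -0.4, 6.8]
opening: 0.0203
gripper_force: 58.4
```

Emit:
send_rows(rows=[{"linear": [0, 0, -1.5], "dr": [0, 0, 0], "grip": 1}, {"linear": [0, 0, -4], "dr": [0, 0, 0], "grip": 1}, {"linear": [0, 0, -9], "dr": [0, 0, 0], "grip": 1}, {"linear": [0, 0, -15], "dr": [0, 0, 0], "grip": 1}, {"linear": [0, 0, -15], "dr": [0, 0, 0], "grip": 1}])

```text
time_s: 4.6
position: [0.5281, 0.2043, 0.2384]
ee_rot: [3.134, -0.004, 1.453]
contact_force: [0.5, -0.6, -1.6]
opening: 0.0203
gripper_force: 59.3
```

```bash
python3 - <<'E'
from h import *
f=shot('scene');save(f,'s2');t=shot('top');save(t,'t2');w=shot('wrist');save(w,'w4')
s=state();print(s['position'],s['ee_rot'],s['contact_force'],s['opening'],s['gripper_force']);rel([.582,-.146,.232])
u,v=proj(f,s['position'])[0].astype(int);print(u,v)
a=cv2.resize(f["pixels"][v-40:v+50,u-60:u+60],(400,300),interpolation=2)
cv2.imwrite("pics/m2.png",np.hstack([a,cv2.resize(w["pixels"][170:320,220:420],(400,300))]))
E
```

```text
[0.52496886 0.2019099  0.23226367] [-3.13998143e+00  1.30111825e-03  1.45332040e+00] [ 0.33617055  0.15643935 -1.85577229] 0.020317939007966915 59.34284806251526
linear cm [-33.88   9.74   0.05] dr [0. 0. 0.]
412 170
```

View pics/m2.png

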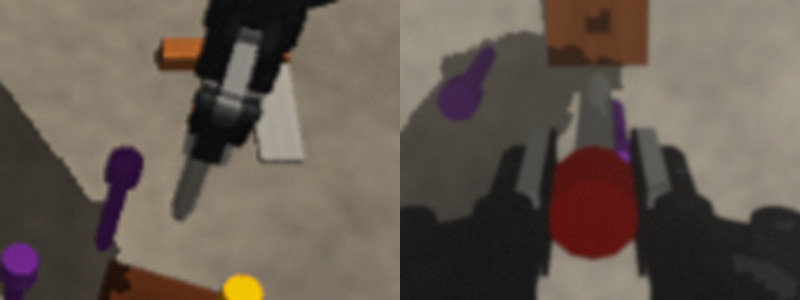

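The pin is held: its foot is at wrist pixel (318,212), scene (406,194.5), and its head at wrist (317,275). Next I check tilt and offset.

```bash
python3 - <<'E'
from h import *
w=load('w4');S=load('s2');s=state();T=T_tool(s)
for z in(.069,.05,-.031): print(z,proj(w,(T@[0,0,z,1])[:3]),proj(S,(T@[0,0,z,1])[:3]))
X,r=tri([(w,(318.5,211)),(S,(406,194.8))]);print(X,r,(np.linalg.inv(T)@np.append(X,1))[:3])
im=cv2.imread("pics/w4.png");hsv=cv2.cvtColor(im,cv2.COLOR_BGR2HSV)
m=((hsv[...,0]<6)|(hsv[...,0]>174))&(hsv[...,1]>170)
c=cv2.connectedComponentsWithStats(m.astype(np.uint8));i=1+c[2][1:,4].argmax();print(c[3][i],c[2][i])
E
```

```text
0.069 [[315.86302208 210.50489428]] [[404.4466818  193.77932963]]
0.05 [[315.90461276 218.83564334]] [[406.57826198 187.78893405]]
-0.031 [[316.21414179 280.59957183]] [[416.89358341 158.81761006]]
[0.52771271 0.20342103 0.16658376] [0.0012503750402411572, 0.0012503750402410767] [0.00190776 0.00265364 0.06567329]
[316.12345041 271.42613636] [ 295  244   44   55 1936]
```

Emit:
send_rows(rows=[{"linear": [-6, 1.7, -0.6], "dr": [0, 0, 0], "grip": 1}, {"linear": [-12, 3.5, -0.6], "dr": [0, 0, 0], "grip": 1}, {"linear": [-18, 5.2, -0.6], "dr": [0, 0, 0], "grip": 1}, {"linear": [-24, 7, -0.6], "dr": [0, 0, 0], "grip": 1}, {"linear": [-29, 8.5, -0.6], "dr": [0, 0, 0], "grip": 1}])

```text
time_s: 5.38
position: [0.575, -0.0982, 0.237]
ee_rot: [-3.138, 0.0, 1.452]
contact_force: [0.7, 0.2, -1.5]
opening: 0.0201
gripper_force: 59.2
```

Emit:
send_rows(rows=[{"linear": [-4.6, 1.2, 0], "dr": [0, 0, 0], "grip": 1}, {"linear": [-4.6, 1.2, 0], "dr": [0, 0, 0], "grip": 1}, {"linear": [-4.6, 1.2, 0], "dr": [0, 0, 0], "grip": 1}, {"linear": [-4.6, 1.2, 0], "dr": [0, 0, 0], "grip": 1}])

```text
time_s: 5.88
position: [0.5825, -0.1405, 0.2383]
ee_rot: [-3.14, -0.001, 1.456]
contact_force: [-0.2, 0.6, -1.5]
opening: 0.0204
gripper_force: 59.2
```

```bash
python3 - <<'E'
from h import *
f=shot('scene');save(f,'s3');t=shot('top');save(t,'t3');w=shot('wrist');save(w,'w5')
s=state();print(s['position'],s['ee_rot'],s['contact_force'],s['opening'],s['time_s']);rel([.582,-.146,.232],1.453)
a=cv2.resize(f["pixels"][130:220,160:280],(400,300),interpolation=2)
cv2.imwrite("pics/m3.png",np.hstack([a,cv2.resize(w["pixels"][140:290,220:420],(400,300),interpolation=2)]))
print(proj(w,[.582,-.146,.142]),proj(f,[.582,-.146,.142]))
E
```

```text
[ 0.58283111 -0.1413435   0.23888919] [-3.14131310e+00 -2.21850247e-04  1.45512338e+00] [-0.01759274 -0.11772749 -0.18347045] 0.020264763434825795 6.025
linear cm [-0.47 -0.03  0.69] dr [-0.    -0.     0.002]
[[316.50136577 205.67610383]] [[209.07739991 187.79841111]]
```

View pics/m3.png

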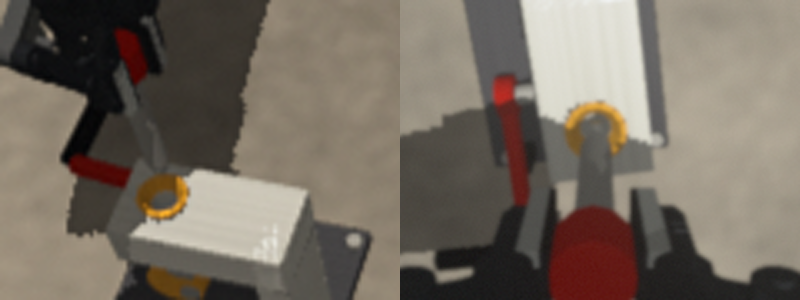

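Emit:
send_rows(rows=[{"linear": [-0.5, 0, 0], "dr": [0, 0, 0], "grip": 1}, {"linear": [-0.5, 0, 1.5], "dr": [0, 0, 0], "grip": 1}, {"linear": [-0.5, 0, 2.5], "dr": [0, 0, 0], "grip": 1}, {"linear": [-0.5, 0, 3.0], "dr": [0, 0, 0], "grip": 1}, {"linear": [-0.5, 0, 3.5], "dr": [0, 0, 0], "grip": 1}])

```text
time_s: 6.65
position: [0.5823, -0.1473, 0.2035]
ee_rot: [-3.141, -0.0, 1.453]
contact_force: [-0.0, -0.6, -0.9]
opening: 0.0201
gripper_force: 59.2
```

Emit:
send_rows(rows=[{"linear": [0, 0, 0.3], "dr": [0, 0, 0], "grip": 1}, {"linear": [0, 0, 0.6], "dr": [0, 0, 0], "grip": 1}, {"linear": [0, 0, 0.9], "dr": [0, 0, 0], "grip": 1}, {"linear": [0, 0, 1.2], "dr": [0, 0, 0], "grip": 1}, {"linear": [0, 0, 1.2], "dr": [0, 0, 0], "grip": 1}])

```text
time_s: 7.28
position: [0.5821, -0.1474, 0.1917]
ee_rot: [-3.141, -0.0, 1.453]
contact_force: [-0.6, 1.3, -1.3]
opening: 0.0203
gripper_force: 59.2
```

Emit:
send_rows(rows=[{"linear": [0, 0, 0.5], "dr": [0, 0, 0], "grip": 1}, {"linear": [0, 0, 1.0], "dr": [0, 0, 0], "grip": 1}, {"linear": [0, 0, 1.5], "dr": [0, 0, 0], "grip": 1}, {"linear": [0, 0, 2.0], "dr": [0, 0, 0], "grip": 1}, {"linear": [0, 0, 2.0], "dr": [0, 0, 0], "grip": 1}])

```text
time_s: 7.9
position: [0.5821, -0.1474, 0.1714]
ee_rot: [-3.141, -0.0, 1.453]
contact_force: [0.9, 1.4, -1.2]
opening: 0.0203
gripper_force: 59.3
```

Emit:
send_rows(rows=[{"linear": [0, 0, 0.6], "dr": [0, 0, 0], "grip": 1}, {"linear": [0, 0, 1.2], "dr": [0, 0, 0], "grip": 1}, {"linear": [0, 0, 1.7], "dr": [0, 0, 0], "grip": 1}, {"linear": [0, 0, 1.9], "dr": [0, 0, 0], "grip": 1}, {"linear": [0, 0, 1.9], "dr": [0, 0, 0], "grip": 1}])

```text
time_s: 8.52
position: [0.5823, -0.1473, 0.1527]
ee_rot: [-3.141, -0.0, 1.453]
contact_force: [1.1, 1.4, -1.8]
opening: 0.0201
gripper_force: 59.3
```

Emit:
send_rows(rows=[{"linear": [0, 0, 0.1], "dr": [0, 0, 0], "grip": 1}, {"linear": [0, 0, 0.2], "dr": [0, 0, 0], "grip": 1}, {"linear": [0, 0, 0.2], "dr": [0, 0, 0], "grip": 1}])

```text
time_s: 8.9
position: [0.5824, -0.1474, 0.151]
ee_rot: [3.141, -0.0, 1.453]
contact_force: [1.1, 1.2, -0.9]
opening: 0.0203
gripper_force: 59.3
```

Emit:
send_rows(rows=[{"linear": [0, 0, 0.1], "dr": [0, 0, 0], "grip": 1}, {"linear": [0, 0, 0.1], "dr": [0, 0, 0], "grip": 0.6}, {"linear": [0, 0, 0.1], "dr": [0, 0, 0], "grip": 0.4}, {"linear": [0, 0, 0.1], "dr": [0, 0, 0], "grip": 0.35}, {"linear": [0, 0, 0.1], "dr": [0, 0, 0], "grip": 0.35}])

```text
time_s: 9.52
position: [0.5822, -0.1476, 0.15]
ee_rot: [-3.142, 0.0, 1.453]
contact_force: [-0.5, -0.5, 0.4]
opening: 0.0555
gripper_force: 0.0
```

Emit:
send_rows(rows=[{"linear": [0, 0, -1], "dr": [0, 0, 0], "grip": 0.35}, {"linear": [0, 0, -4], "dr": [0, 0, 0], "grip": 0.35}, {"linear": [0, 0, -9], "dr": [0, 0, 0], "grip": 0.35}, {"linear": [0, 0, -10], "dr": [0, 0, 0], "grip": 0.35}, {"linear": [0, 0, -10], "dr": [0, 0, 0], "grip": 0.35}])

```text
time_s: 10.15
position: [0.5826, -0.1476, 0.2508]
ee_rot: [3.14, 0.0, 1.453]
contact_force: [0.3, -0.5, -0.6]
opening: 0.0555
gripper_force: 0.0
```

```bash
python3 - <<'E'
from h import *
f=shot('scene');save(f,'s4');w=shot('wrist');save(w,'w6')
s=state();print(s['position'],s['ee_rot'],s['contact_force'],s['opening'],s['time_s'])
a=cv2.resize(f["pixels"][130:220,160:280],(400,300),interpolation=2)
cv2.imwrite("pics/m4.png",np.hstack([a,cv2.resize(w["pixels"][120:345,160:460],(400,300),interpolation=2)]))
print(proj(w,[.582,-.146,.18]),proj(f,[.582,-.146,.18]))
c,n=np.cos(.0127),np.sin(.0127)
fx=lambda x,y,z:[.5822+c*x-n*y,-.1462+n*x+c*y,z]
print(fx(-.095,-.0985,.065),fx(-.117,-.0985,.065),fx(-.06,-.0985,.065),fx(-.055,0,.048)); rel(fx(-.095,-.0985,.17),np.pi+.0127)
E
```

```text
[ 0.58144354 -0.14749868  0.24881773] [-3.13956021e+00  1.20457879e-05  1.45328412e+00] [-0.26102913 -0.21293061 -0.45766393] 0.05518668378643784 10.25
[[316.7813517  208.31243201]] [[204.41148988 175.70282626]]
[np.float64(0.488458577544677), np.float64(-0.2458985241417978), 0.065] [np.float64(0.4664603517108305), np.float64(-0.2461779166311207), 0.065] [np.float64(0.5234557550076145), np.float64(-0.2454540360906023), 0.065] [np.float64(0.5272044354153839), np.float64(-0.14689848122330726), 0.048]
linear cm [-10.86  -8.06   7.9 ] dr [-0.002 -0.002 -1.701]
```

View pics/m4.png

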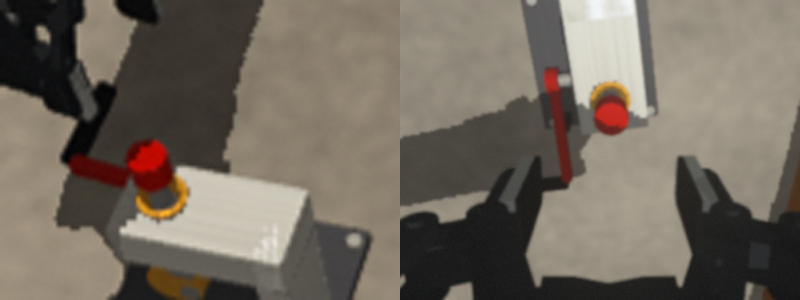

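The pin stands in the hole. Its head top is at scene (204,175), against a prediction of (204.4,175.7) for z 0.18, so it is on the plunger. The lever is still down. Next I go to the bar.

Emit:
send_rows(rows=[{"linear": [-4, -3, 0], "dr": [0, 0, -0.18], "grip": 0.4}, {"linear": [-8, -6, 0], "dr": [0, 0, -0.36], "grip": 0.4}, {"linear": [-10.9, -8, 0], "dr": [0, 0, -0.54], "grip": 0.4}, {"linear": [-10.9, -8, 0], "dr": [0, 0, -0.72], "grip": 0.4}, {"linear": [-10.9, -8, 0], "dr": [0, 0, -0.9], "grip": 0.4}])

```text
time_s: 10.88
position: [0.4888, -0.2466, 0.2485]
ee_rot: [-3.141, -0.003, 2.358]
contact_force: [0.1, -0.1, 0.0]
opening: 0.0512
gripper_force: 0.0
```

Emit:
send_rows(rows=[{"linear": [0, 0, 0], "dr": [0, 0, -0.18], "grip": 0.4}, {"linear": [0, 0, 0], "dr": [0, 0, -0.36], "grip": 0.4}, {"linear": [0, 0, 0], "dr": [0, 0, -0.54], "grip": 0.4}, {"linear": [0, 0, 0], "dr": [0, 0, -0.72], "grip": 0.4}, {"linear": [0, 0, 0], "dr": [0, 0, -0.8], "grip": 0.4}])

```text
time_s: 11.5
position: [0.4891, -0.246, 0.2484]
ee_rot: [3.14, -0.002, -3.126]
contact_force: [0.2, -0.3, -0.4]
opening: 0.0512
gripper_force: 0.0
```

Emit:
send_rows(rows=[{"linear": [0, 0, 0], "dr": [0, 0, 0], "grip": 0.4}, {"linear": [0, 0, 0], "dr": [0, 0, 0], "grip": 0.4}])

```text
time_s: 11.75
position: [0.4897, -0.2462, 0.2493]
ee_rot: [3.141, -0.001, -3.131]
contact_force: [-0.3, 0.7, 0.6]
opening: 0.0513
gripper_force: 0.0
```

```bash
cat >> h.py <<'E'
c_,n_=np.cos(.0127),np.sin(.0127)
fx=lambda x,y,z:[.5822+c_*x-n_*y,-.1462+n_*x+c_*y,z]
E
python3 - <<'E'
from h import *
w=shot('wrist');save(w,'w7')
s=state();print(s['position'],s['ee_rot'],s['q'].round(2),s['opening'],s['time_s'])
print("bar end",proj(w,fx(-.117,-.0985,.065)),"joint",proj(w,fx(-.06,-.0985,.065)),"head",proj(w,fx(0,0,.18)),"funnel",proj(w,fx(0,0,.142)));rel(fx(-.095,-.0985,.16),np.pi+.0127)
E
```

```text
[ 0.48978501 -0.2462004   0.24946176] [ 3.14114014e+00 -7.85493215e-04 -3.13098085e+00] [ 1.03  0.48 -0.86  1.75  0.4   1.1   1.62] 0.050933976798340476 11.8
bar end [[315.39740384 159.35178966]] joint [[315.50784921 205.32604042]] head [[423.26882858 306.29067839]] funnel [[410.03476688 282.6133859 ]]
linear cm [0.13 0.03 8.95] dr [ 0.    -0.001 -0.002]
```

View pics/w7.png

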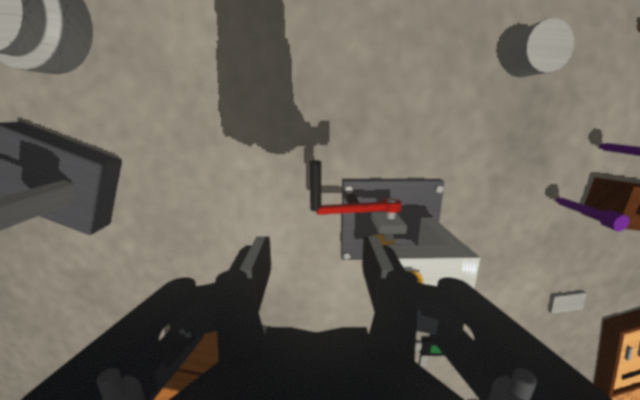

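The black bar runs from (315,160) to (316,208), exactly where predicted, and it is centred under the tool. Descending.

Emit:
send_rows(rows=[{"linear": [0.1, 0, 6], "dr": [0, 0, 0], "grip": 0.4}, {"linear": [0.1, 0, 12], "dr": [0, 0, 0], "grip": 0.4}, {"linear": [0.1, 0, 15], "dr": [0, 0, 0], "grip": 0.4}, {"linear": [0.1, 0, 15], "dr": [0, 0, 0], "grip": 0.4}])

```text
time_s: 12.3
position: [0.4874, -0.2456, 0.098]
ee_rot: [3.139, -0.004, -3.13]
contact_force: [-0.2, 0.3, -0.2]
opening: 0.0511
gripper_force: 0.0
```

Emit:
send_rows(rows=[{"linear": [0, 0, 2], "dr": [0, 0, 0], "grip": 0.4}, {"linear": [0, 0, 4], "dr": [0, 0, 0], "grip": 0.4}, {"linear": [0, 0, 5.4], "dr": [0, 0, 0], "grip": 0.4}, {"linear": [0, 0, 5.4], "dr": [0, 0, 0], "grip": 0.4}, {"linear": [0, 0, 5.4], "dr": [0, 0, 0], "grip": 0.4}])

```text
time_s: 12.92
position: [0.4894, -0.2463, 0.0463]
ee_rot: [-3.141, 0.001, -3.13]
contact_force: [0.1, -0.2, 0.9]
opening: 0.0512
gripper_force: 0.0
```

Emit:
send_rows(rows=[{"linear": [0, 0, 0], "dr": [0, 0, 0], "grip": 0.8}, {"linear": [0, 0, 0], "dr": [0, 0, 0], "grip": 1}, {"linear": [0, 0, 0], "dr": [0, 0, 0], "grip": 1}, {"linear": [0, 0, 0], "dr": [0, 0, 0], "grip": 1}, {"linear": [0, 0, 0], "dr": [0, 0, 0], "grip": 1}])

```text
time_s: 13.55
position: [0.4893, -0.2473, 0.0463]
ee_rot: [-3.14, 0.001, -3.13]
contact_force: [0.7, -5.0, 3.1]
opening: 0.0126
gripper_force: 58.5
```

```bash
python3 - <<'E'
from h import *
s=state();print(s['position'],s['ee_rot'],s['contact_force'],s['opening'],s['gripper_force'],s['time_s'])
p=s['position'];T=T_tool(s)
# arc of grasp point: TCP=(y,z) at lever angle a; radius .1, start at 10deg
for d in np.arange(0,90,10):
    a=np.radians(10+d)
    if d>80: break
    v=np.array([0,-.1*(np.cos(a)-np.cos(np.radians(10))),.1*(np.sin(a)-np.sin(np.radians(10)))])
    w=np.array([-np.sin(.0127)*v[1],*v[1:]])*[1,1,1]*1.0
    print(d,(100*T[:3,:3].T@w).round(2),(p+w).round(4))
E
```

```text
[ 0.48931908 -0.24730369  0.04627458] [-3.14032662e+00  5.23691201e-04 -3.13042381e+00] [ 0.74621415 -5.03963239  3.11985156] 0.012554517271184637 58.514540791511536 13.55
0 [0. 0. 0.] [ 0.4893 -0.2473  0.0463]
10 [-0.    0.45 -1.68] [ 0.4893 -0.2428  0.0631]
20 [ 0.    1.18 -3.27] [ 0.4892 -0.2354  0.0789]
30 [ 0.    2.18 -4.69] [ 0.489  -0.2254  0.0932]
40 [ 0.    3.41 -5.93] [ 0.4889 -0.2131  0.1055]
50 [ 0.    4.84 -6.93] [ 0.4887 -0.1988  0.1155]
60 [ 0.01  6.42 -7.67] [ 0.4885 -0.183   0.1229]
70 [ 0.01  8.1  -8.12] [ 0.4883 -0.1662  0.1274]
80 [ 0.01  9.84 -8.28] [ 0.4881 -0.1488  0.1289]
```

Emit:
send_rows(rows=[{"linear": [0, 0.1, -0.8], "dr": [0, 0, 0], "grip": 1}, {"linear": [0, 0.45, -1.68], "dr": [0, 0, 0], "grip": 1}, {"linear": [0, 0.8, -2.5], "dr": [0, 0, 0], "grip": 1}, {"linear": [0, 1.18, -3.27], "dr": [0, 0, 0], "grip": 1}, {"linear": [0, 1.18, -3.27], "dr": [0, 0, 0], "grip": 1}])

```text
time_s: 14.18
position: [0.4891, -0.2353, 0.0794]
ee_rot: [-3.14, 0.001, -3.13]
contact_force: [1.2, -4.6, 0.3]
opening: 0.0121
gripper_force: 58.7
```

Emit:
send_rows(rows=[{"linear": [0, 0.48, -0.75], "dr": [0, 0, 0], "grip": 1}, {"linear": [0, 1.0, -1.42], "dr": [0, 0, 0], "grip": 1}, {"linear": [0, 1.6, -2.08], "dr": [0, 0, 0], "grip": 1}, {"linear": [0, 2.23, -2.66], "dr": [0, 0, 0], "grip": 1}, {"linear": [0, 2.23, -2.66], "dr": [0, 0, 0], "grip": 1}])

```text
time_s: 14.8
position: [0.4887, -0.2128, 0.106]
ee_rot: [-3.14, 0.0, -3.13]
contact_force: [-0.6, -5.6, 2.0]
opening: 0.0121
gripper_force: 58.9
```

Emit:
send_rows(rows=[{"linear": [0, 0.7, -0.53], "dr": [0, 0, 0], "grip": 1}, {"linear": [0, 1.43, -1.0], "dr": [0, 0, 0], "grip": 1}, {"linear": [0, 2.2, -1.4], "dr": [0, 0, 0], "grip": 1}, {"linear": [0, 3.01, -1.74], "dr": [0, 0, 0], "grip": 1}, {"linear": [0, 3.01, -1.74], "dr": [0, 0, 0], "grip": 1}])

```text
time_s: 15.42
position: [0.4882, -0.1822, 0.1234]
ee_rot: [-3.14, -0.0, -3.129]
contact_force: [-0.7, -5.3, 4.4]
opening: 0.012
gripper_force: 59.1
```

```bash
python3 - <<'E'
from h import *
f=shot('scene');save(f,'s5');t=shot('top');save(t,'t5');w=shot('wrist');save(w,'w8')
s=state();print(s['position'],s['ee_rot'],s['contact_force'],s['opening'],s['gripper_force'],s['time_s'])
a=cv2.resize(f["pixels"][130:220,160:280],(400,300),interpolation=2)
cv2.imwrite("pics/m5.png",np.vstack([np.hstack([a,cv2.resize(t["pixels"][160:235,370:470],(400,300),interpolation=2)]),cv2.resize(w["pixels"][100:325,20:620],(800,300),interpolation=2)]))
E
```

```text
[ 0.4882357  -0.18282681  0.12316486] [-3.14024266e+00 -9.55445612e-05 -3.13008670e+00] [-0.77927454 -5.88726874  5.25857151] 0.012228121743257787 59.1393381357193 15.575
```

View pics/m5.png

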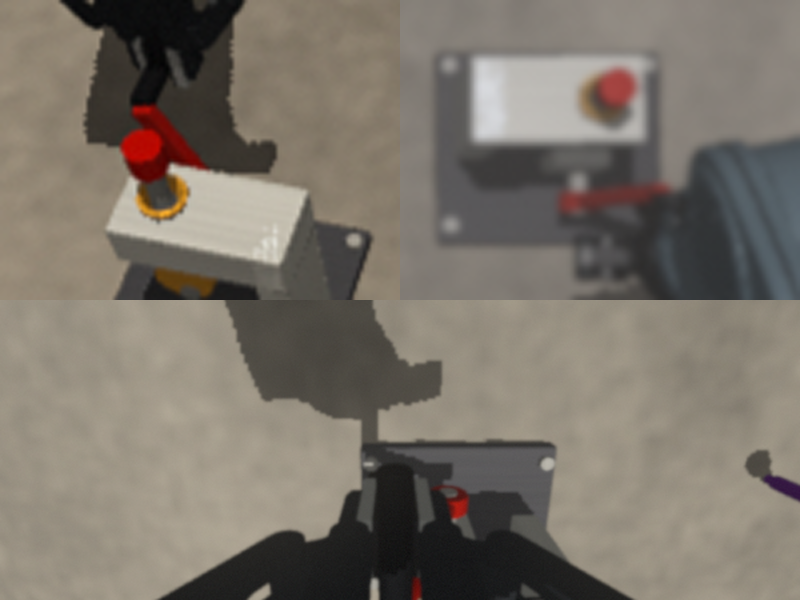

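The lever follows the arc and the pin is rising: head at scene crop (146,145), lever tilted about 20° short of upright. I now fit the hinge from the arc poses.

```bash
python3 - <<'E'
from h import *
P=np.array([(-.2473,.0463),(-.2353,.0794),(-.2128,.106),(-.1828,.1232)])
r=least_squares(lambda c:np.hypot(*(P-c).T)-.1,[-.147,.029]);print(r.x,r.fun)
r=least_squares(lambda c:np.hypot(*(P-c[:2]).T)-c[2],[-.147,.029,.1]);print(r.x,r.fun)
S=load('s5');T0=load('scene0')
# hinge y seen directly: lever straight-up image check later
s=state();rel([.488,-.1485,.1293])
E
```

```text
[-0.14879885  0.02916757] [-2.00184876e-05  2.87269056e-05 -3.15035599e-06 -9.11699992e-06]
[-0.14897441  0.02931475  0.09978727] [-5.41177102e-06  1.57277232e-05 -1.58716416e-05  5.56073351e-06]
linear cm [-0.02  3.43 -0.62] dr [0. 0. 0.]
```

Emit:
send_rows(rows=[{"linear": [0, 0.8, -0.25], "dr": [0, 0, 0], "grip": 1}, {"linear": [0, 1.6, -0.43], "dr": [0, 0, 0], "grip": 1}, {"linear": [0, 2.4, -0.54], "dr": [0, 0, 0], "grip": 1}, {"linear": [0, 3.1, -0.6], "dr": [0, 0, 0], "grip": 1}, {"linear": [0, 3.3, -0.6], "dr": [0, 0, 0], "grip": 1}])

```text
time_s: 16.2
position: [0.4877, -0.1487, 0.1291]
ee_rot: [-3.141, -0.0, -3.129]
contact_force: [-2.2, -4.2, 7.8]
opening: 0.0121
gripper_force: 59.3
```

Emit:
send_rows(rows=[{"linear": [0, 0, 0], "dr": [0, 0, 0], "grip": 1}, {"linear": [0, 0, 0], "dr": [0, 0, 0], "grip": 1}])

```text
time_s: 16.45
position: [0.4877, -0.1491, 0.1291]
ee_rot: [-3.141, -0.0, -3.13]
contact_force: [-1.8, -2.8, 7.8]
opening: 0.0122
gripper_force: 59.4
```

```bash
python3 - <<'E'
from h import *
f=shot('scene');save(f,'s6');t=shot('top')
s=state();print(s['position'],s['contact_force'],s['time_s'])
a=cv2.resize(f["pixels"][130:220,160:280],(400,300),interpolation=2)
b=cv2.resize(f["pixels"][160:256,340:468],(400,300),interpolation=2)
cv2.imwrite("pics/m6.png",np.hstack([a,b]))
for z in(.180,.190): print(z,(proj(f,fx(0,0,z))-[160,130])*3.333)
print("axle/bar joint",(proj(f,[fx(-.055,-.0025,.048),fx(-.055,-.0025,.148),fx(-.055,.0,.148)])-[160,130])*3.333)
E
```

```text
[ 0.48772583 -0.14919005  0.12907513] [-1.39313418 -3.20699773  7.63147454] 16.55
0.18 [[147.52102143 152.55473211]]
0.19 [[143.18365134 141.33281288]]
axle/bar joint [[222.8636629  204.65811961]
 [191.49426549 107.70126986]
 [195.68469011 108.49624082]]
```

View pics/m6.png

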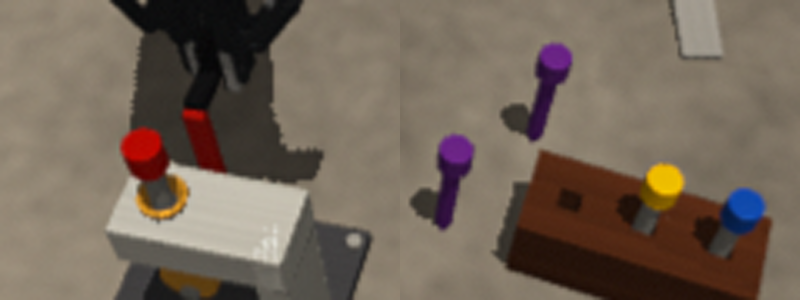

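The lever is upright: its red arm runs from (222,170) up to (195,108), where the bar joint is predicted at (193,108). The pin's head top is at (143,141), against (143,141) predicted for full lift, and the blue and yellow pins are undisturbed. Handing in.

```bash
python3 -c "
from cell import *
print(close_job())"
```

```text
the job is handed in; nothing more can be done
None
```

The job is handed in at about 16.6 s: the red pin stands on the plunger at full lift, the gripper holds the lever straight up by its bar (measured within about half a degree), and the blue and yellow pins are still in the stand.

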